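# Clip a rind-sample slide onto the inspection microscope

## Robot

A 7-joint arm with a two-finger parallel gripper is mounted at the origin on the work surface. World frame = base frame: x ahead of the robot, y to its left, z up, the work surface at z = 0. Lengths are in m, angles in rad, forces in N, time in s.
With the tool pointing down it reaches from about 0.4 to 0.875 m from the base axis. Payload 19.3 kg.
Tool frame: the origin (TCP) lies on the centre line of the jaws, within the pads' length; the fingertips stand manip.tip_extent ahead of it and the grasp point (between the pads) lies 6 mm ahead of it (manip.tip_extent is the distance from the TCP to the fingertips, in m); x points along the fingers, y is the direction in which the jaws open and shut, and the axes are right-handed (so a half turn about x gives the same grasp; the last joint's range is limited). The gripper opens to 85 mm and grips with 20 to 120 N. Pads are 22 mm wide; open, the fingers measure 114 mm over their backs; the gripper's body (76 mm by 85 mm) begins 54 mm behind the grasp point. The pads swing forward as they close: fully open they stand 13 mm farther back than shut.
Start: joints at [-1.343, 0.521, -0.036, 1.599, 0.021, 1.021, -0.113], TCP at [0.183, 0.597, 0.256] pointing down, gripper open.
Joint ranges: [-2.91, 2.91], [-0.3, 2.13], [-1.5, 1.42], [0.17, 2.43], [-1.26, 4.41], [0.16, 1.93], [-2.52, 2.52]. Speed limits (rad/s): [1.89, 1.89, 2.39, 2.39, 3.01, 3.01, 3.01].

## Interface

Orientations are given as a 3x3 rotation matrix whose columns are the frame's x, y, z axes.
In Python, from bench import manip gives the robot as it stands. The module is installed in compiled form; this text tells all that it offers.
- The arm moves only by the tool step_arm, never from a script. Its argument "plan" is one flat list of numbers, 6 for each row, row after row: the shift along the tool's x, y, z in cm, then the turn, a rotation vector about the tool's x, y, z in rad. In form: [tx, ty, tz, rx, ry, rz, tx, ty, tz, rx, ry, rz, ...]. A call has exactly 10 rows; each row is the pose to reach, as a shift and turn from the pose measured when the call began, along the tool's axes at that moment; what a row does not reach only later rows make up. A row lasts 1/8 s, in which the tool goes at most 62.5 mm and 10.7 degrees, less where a joint would pass 70% of its speed; a pose out of reach is approached as far as the arm can. A call with a gripper value outside its range is refused whole. "gripper" is the opening in per cent of the stroke, from 0 (shut) to 100 (fully open), set as the call begins (left out, the last holds). The fingers move at their own pace and stop on an object; "squeeze" is the grip in N (left out, the last holds). Time passes only in rows, so rows that repeat a pose let the fingers close, or fill a call up. It gives the time, the measured TCP pose, the force and the opening at its end, in the units of the state.
- manip.state(): the state, without advancing time (a new reading comes with each control period).
- manip.get_image(name): name is "scene" or "top" or "wrist"; returns a dict with "pixels" (480x640x3 uint8, red, green, blue), "vertical_fov" (degrees; the focal length in pixels is half the picture's height over the tangent of half this angle, whatever the lens; pixels are square), "cx", "cy" (the principal point, pixels), "position" and "orientation" of the camera in the world. Camera axes: x right, y down, z forward; pixel columns grow to the right and rows downward; lengths in m; the calibration is good to about 2 mm. A picture is of the moment at which its call begins. There is no depth.
- manip.finish_job(): hands the job in, once; it reports no verdict.
Trained networks look in a picture, given as the dict that the camera call returned (one of the last four; its "shot" number tells which), for a name from the list of things; names that differ only in an ending like _2 or _b are one class to them, and where a whole thing is asked for, a point or a joint stands for the part that bears it (a point fixed in the world has none). Each returns a list of dicts, best first, with "p" (0 to 1); they miss things now and then, are a little off and sometimes report something else, mostly with a low value. They report only what shows in the picture. A call takes as long as a camera call. They do not tell look-alikes from the thing itself.
- manip.masks_of(target, picture): "mask" (480x640 bool, what is visible of it) and "position" ([column, row] in pixels, amid what is visible of it).
- manip.pinpoint(target, picture): "position" ([column, row] in pixels: a listed point, or the origin of a listed thing).
The state is a dict: "time": time; "joint_positions": joint angles; "qvel": joint speeds; "tau": joint torques, N m; "tcp_pos": TCP position; "ee_rot": TCP orientation; "wrist_force": force on the tool from outside, world axes, zero at the start; "wrist_torque": the same for the moment, N m; "width": finger opening in m.
Only numpy, scipy, OpenCV 4.12 (cv2) and the standard library are available. Lean on these libraries where they do the work, as an engineer would, in place of code of your own. Each camera call takes 0.05 s, during which the arm holds its last target. There are 200 camera calls.

## Task

Pick the framed glass slide off the tray and lay it flat on the microscope's stage in front of the two spring clips, then slide it in along the stage so that its front rim lifts both clips and they snap down onto the glass, and gently push it on until it sits square and bears against both stop lugs. Glass and clips will not stand forcing; let go with the slide held by the clips, and leave the microscope head and the other things on the bench alone.

Things in the scene. Friction and masses are not known exactly. Their poses are not given: they have to be found in the camera images.
- slide: Framed glass slide, about 90 g, lying underside down on the tray: dark steel frame 90 mm (x) by 64 mm (y) round a clear pane, and a tail 34 mm wide, 4 mm thick, reaching back to x = -89 mm with an upright black finger grip on it. Origin: centre of the frame's underside; +x to the front rim that goes under the clips, z up. Glass top 4.5 mm above the underside, side and rear rims 6.5 mm.
- slide_grip (a point): Middle of the slide's black finger grip, 66 mm behind the slide's origin and 19 mm above its underside; same axes as the slide. The grip is 30 mm long (x), 12 mm wide (y) and stands from 4 to 31 mm above the underside: pinch it across its width.
- slide_front (a point): Middle of the slide's leading edge, at its underside, 45 mm ahead of the slide's origin; same axes as the slide. The front rim (9 mm long in x, full width) is 8 mm high, bevelled at its leading edge, with the lower glass behind it.
- scope: Fixed white pillar-stand stereo microscope. Origin: centre of the underside of its base (260 mm in x, 200 mm in y, 36 mm high). +x runs from the open operator's side to the pillar (25 mm thick, at x = 108 mm, 340 mm high); slides go in along +x, centred on y = 0.
- stage: Level grey stage plate on the base. Origin: 36 mm above the scope's origin, same axes. Its top, on which slides lie, is 6 mm above this origin (42 mm above the table) and spans x = -130 to 60 mm, y = -65 to 65 mm. A slide set down or pressed on it should stay well under 40 N.
- stops: Two fixed dark steel stop lugs, 8 mm wide, 9 mm high, at y = +27 and -27 mm. Origin: at stage-top height on the lugs' flat front face, midway between them, 45 mm along +x from the scope's origin; same axes. A slide that is home has its leading edge on these faces; a steady felt push of 3 to 7 N on them is right, above 12 N chips the glass.
- clip_left (a joint): Lift angle (rad) of the left (y = +15 mm) spring clip, a 10 mm wide steel strip hinged at its post behind the stops. Its rounded nose rests 15 mm in front of the stop faces, its toe turns up 22 degrees to a tip 41 mm in front of them, 12 mm over the stage. 0 = on bare stage, about 0.135 = on the front rim, 0.08 = snapped down on the glass. Nose force about 2 N; over 0.22 or 12 N harms it.
- clip_right (a joint): The same for the right clip (y = -15 mm). Pushing the slide under both clips takes 4 to 10 N along x; they snap down, with a jerk, about 6 mm before the slide reaches the stops, and sliding on takes 3 to 6 N.
- head: The microscope's pillar, focus block and head, turned aside: over x = 60 to 160 mm, y = -40 to 240 mm in the scope's frame, the head not lower than 190 mm above the table. Origin: foot of the pillar on the base top (108 mm along the scope's x, 36 mm up). Not to be touched.
- tray: Fixed shallow metal tray 270 by 200 mm (x, y), floor 2 mm thick, lip 5 mm high. Origin: centre of its underside.
- dish: Bystander: round clear dish with lid, 64 mm across, 16 mm high, in the tray beside the slide. Origin: centre of its underside.
- red_cheese: Bystander: red waxed cheese, 110 mm across, 65 mm high. Origin: centre of its underside.
- cut_cheese: Bystander: yellow cheese, 120 mm across, 70 mm high, on an 18 mm board. Origin: centre of its underside.
- trier: Bystander: steel cheese trier with a wooden cross handle, 145 mm long, lying on the board.
- rind_brush: Bystander: brush lying on the bench.
- spray: Bystander: white spray bottle, 66 mm across, 170 mm high. Origin: centre of its underside.
- swab_jar: Bystander: glass jar, 70 mm across, 90 mm high. Origin: centre of its underside.
Things that resemble listed ones, but are neither listed nor needed, are in the scene too. Of the things that look like the slide, the largest one is meant.

How it is judged:
By the outcome, as a careful person would: the job done as asked, in the order asked, and still so for the second after the job is handed in, with the robot touching nothing.
It also fails if it takes over 64 s, if anything falls off the work surface, if the arm or the gripper's body presses on something with over 40 N, if the wrist force passes 120 N, or if a joint passes its speed limit or range.

## Working session

There is one attempt and no reset: what is moved stays moved. The work goes in short steps, Python scripts to look and compute and a tool call to move; the robot and the scene stay as the last step left them, time stands still between calls to the robot, and variables do not carry over. Pictures are saved under pics/ and viewed, about 8 in all and at most 12, crops included, and the job is handed in when it is done.

Besides the shell and the picture viewer there is one more tool, called after "Request:" by a JSON object that holds its "op" and its "data". step_arm: Moves the arm, as the interface text tells. Its arguments: {"type":"object","properties":{"plan":{"type":"array"},"gripper":{"type":"number"},"squeeze":{"type":"number"}},"required":["plan"]}

```bash
mkdir -p pics
cat > h.py <<'E'
import numpy as np, cv2
from bench import manip
def shot(n,save=None):
    p=manip.get_image(n)
    if save: cv2.imwrite('pics/'+save,p['pixels'][:,:,::-1])
    return p
def f(p): return 240/np.tan(np.radians(p['vertical_fov'])/2)
def ray(p,uv,z):
    d=np.array([(uv[0]-p['cx'])/f(p),(uv[1]-p['cy'])/f(p),1]);d=np.array(p['orientation'])@d
    o=np.array(p['position']);return o+d*(z-o[2])/d[2]
def proj(p,X):
    c=np.array(p['orientation']).T@(np.array(X)-p['position']);return np.array([p['cx'],p['cy']])+f(p)*c[:2]/c[2]
E
python3 - <<'E'
from h import *
s=manip.state();print({k:np.round(v,3).tolist() for k,v in s.items()},manip.tip_extent)
a=shot('scene','s1.png');b=shot('top','t1.png')
for n,p in(('scene',a),('top',b)):
    print(n,p['position'],np.round(p['orientation'],3).tolist(),p['vertical_fov'])
    for t,z in(('slide',.002),('slide_grip',.021),('slide_front',.002),('stops',.042),('stage',.036),('scope',0),('tray',0),('dish',.002)):
        for d in manip.pinpoint(t,p)[:3]: print(t,round(d['p'],2),np.round(d['position']),np.round(ray(p,d['position'],z),4)[:2])
cv2.imwrite('pics/both.png',cv2.resize(np.hstack([a['pixels'],b['pixels']])[:,:,::-1],(800,300)))
E
```

```text
{'time': 0.0, 'joint_positions': [-1.343, 0.522, -0.036, 1.6, 0.021, 1.021, -0.113], 'qvel': [0.001, -0.0, -0.001, 0.001, 0.001, 0.001, -0.0], 'tau': [0.001, -92.711, 1.98, -36.994, 0.018, 0.008, -0.0], 'tcp_pos': [0.183, 0.597, 0.256], 'ee_rot': [[-0.0, 0.293, 0.956], [-0.001, 0.956, -0.293], [-1.0, -0.001, 0.0]], 'wrist_force': [0.467, -0.023, -0.384], 'wrist_torque': [0.02, 0.025, 0.03], 'width': 0.085} 0.025
scene [1.33443794 0.16796393 0.96579725] [[-0.267, 0.708, -0.654], [0.964, 0.206, -0.171], [0.014, -0.675, -0.737]] 54.0805054399111
slide 0.95 [324. 245.] [ 0.5165 -0.0396]
slide 0.87 [223. 240.] [ 0.5771 -0.3109]
slide 0.77 [250. 181.] [ 0.3257 -0.3304]
slide_grip 0.82 [236. 173.] [ 0.325  -0.3763]
slide_grip 0.63 [312. 232.] [ 0.4941 -0.0816]
slide_grip 0.62 [226. 215.] [ 0.5025 -0.3318]
slide_front 0.71 [221. 251.] [ 0.6149 -0.3016]
slide_front 0.65 [336. 251.] [ 0.529  -0.0043]
slide_front 0.56 [263. 181.] [ 0.3134 -0.2919]
stops 0.6 [406. 301.] [0.665  0.1996]
stage 0.66 [407. 287.] [0.6205 0.1973]
scope 0.82 [401. 298.] [0.6302 0.1891]
tray 0.65 [242. 236.] [ 0.545  -0.2694]
dish 0.58 [255. 245.] [ 0.5686 -0.2214]
top [ 0.30380081 -0.05950351  1.21907215] [[0.12, -0.973, 0.198], [-0.993, -0.117, 0.027], [-0.003, -0.2, -0.98]] 56.23656129433654
slide 0.89 [419. 342.] [ 0.3106 -0.3282]
slide 0.83 [415. 244.] [ 0.5714 -0.2991]
slide 0.82 [320. 254.] [ 0.5145 -0.0405]
slide_grip 0.68 [427. 267.] [ 0.5085 -0.3321]
slide_grip 0.66 [334. 259.] [ 0.4996 -0.08  ]
slide_grip 0.65 [403. 249.] [ 0.5495 -0.2631]
slide_front 0.87 [416. 231.] [ 0.6087 -0.2988]
slide_front 0.87 [407. 344.] [ 0.302  -0.2981]
slide_front 0.58 [307. 250.] [ 0.5215 -0.0053]
stops 0.55 [236. 184.] [0.6724 0.2085]
stops 0.39 [426. 264.] [ 0.5124 -0.325 ]
stage 0.82 [238. 201.] [0.6274 0.1981]
scope 0.81 [241. 206.] [0.6227 0.1946]
tray 0.72 [400. 249.] [ 0.5539 -0.2581]
dish 0.78 [384. 240.] [ 0.572  -0.2144]
```

View pics/t1.png

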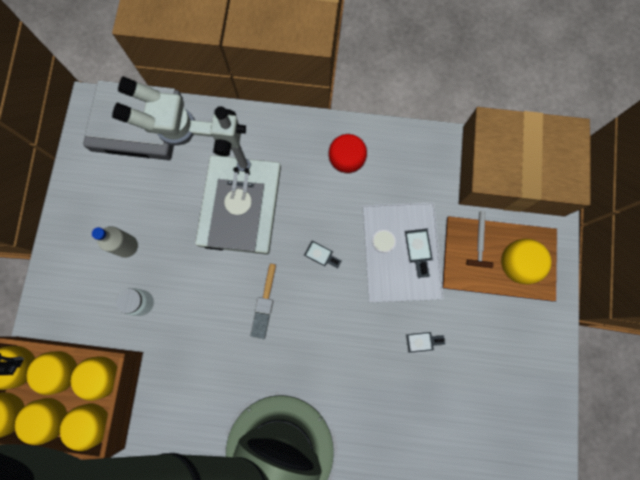

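View pics/s1.png

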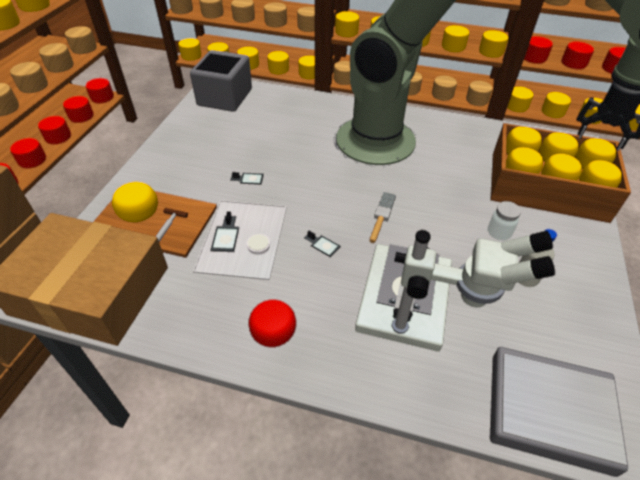

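The scene holds three slide-like items in the top view: (415,244) in the tray, (320,254) and (419,342), both on the bench. The one in the tray looks largest and fits "on the tray". I'll fit the yaws and confirm it with a crop.

```bash
cat >> h.py <<'E'
from scipy.spatial.transform import Rotation as R
def row(X,yaw,s=None):
    s=s or manip.state();A=np.array(s['ee_rot']);c,q=np.cos(yaw),np.sin(yaw)
    T=np.array([[0,-q,c],[0,c,q],[-1,0,0]])
    t=A.T@(np.array(X)-s['tcp_pos'])*100;r=R.from_matrix(A.T@T).as_rotvec()
    return np.round(np.r_[t,r],3).tolist()
def show():
    s=manip.state();A=np.array(s['ee_rot']);print('t',round(s['time'],2),'tcp',np.round(s['tcp_pos'],4),'yaw',round(np.arctan2(A[1,2],A[0,2]),4),'xax',np.round(A[:,0],3),'F',np.round(s['wrist_force'],2),'w',round(s['width'],4),'q',np.round(s['joint_positions'],2))
E
python3 - <<'E'
from h import *
b=cv2.imread('pics/t1.png');a=cv2.imread('pics/s1.png')
c1=cv2.resize(b[200:365,290:460],(480,466),interpolation=2)
cv2.imwrite('pics/crop.png',c1)
print(row((.45,.15,.33),0.0),row((.49,-.31,.33),.25))
E
```

```text
[-7.372, -34.955, 38.617, -0.298, 0.0, 0.0] [-7.372, -77.756, 55.94, -0.548, 0.0, 0.0]
```

View pics/crop.png

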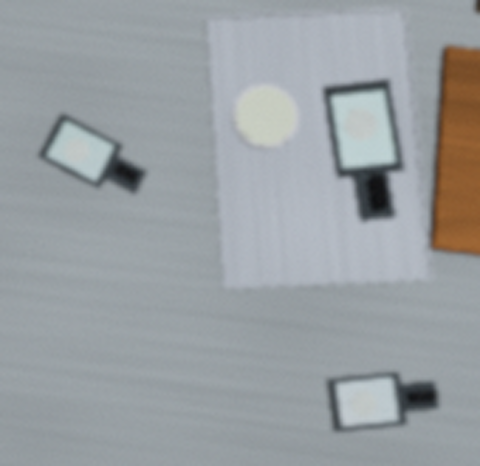

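The tray slide, at crop (363,130), is clearly the largest. Its front rim points away from the robot. I'm moving above it.

Request:
{"op": "step_arm", "data": {"plan": [-7.4,-12,13,-0.1,0,0,-7.4,-24,26,-0.2,0,0,-7.4,-35,38,-0.3,0,0,-7.4,-35,38.6,-0.3,0,0,-7.4,-46,43,-0.4,0,0,-7.4,-57,48,-0.45,0,0,-7.4,-68,52,-0.5,0,0,-7.4,-78,56,-0.55,0,0,-7.4,-78,56,-0.55,0,0,-7.4,-78,56,-0.55,0,0]}}

```text
time: 2.15
tcp_pos: [0.4107, 0.0263, 0.3196]
ee_rot: [[0.001, -0.25, 0.968], [0.0, 0.968, 0.25], [-1.0, 0.0, 0.001]]
wrist_force: [1.5, 1.2, 0.2]
width: 0.0856
```

Run:
```python
from h import *
show();p=shot('wrist','w1.png')
print(p['position'],np.round(p['orientation'],3).tolist(),p['vertical_fov'])
for t,z in(('slide',.002),('slide_grip',.021),('slide_front',.002),('dish',.002)):
  for d in manip.pinpoint(t,p)[:3]: print(t,round(d['p'],2),np.round(d['position']),np.round(ray(p,d['position'],z),4)[:2])
```

```text
t 2.15 tcp [0.4107 0.0263 0.3196] yaw 0.2524 xax [ 0.001  0.    -1.   ] F [1.54 1.2  0.18] w 0.0856 q [-0.4   0.09  0.21  2.05 -0.02  1.    1.64]
[0.33133484 0.00592275 0.43712768] [[-0.249, 0.919, 0.306], [0.968, 0.237, 0.078], [-0.001, 0.316, -0.949]] 66.0344674988489
slide 0.56 [ 23. 241.] [ 0.569  -0.3088]
slide_front 0.86 [ 30. 275.] [ 0.6145 -0.2999]
slide_front 0.85 [37.  4.] [ 0.2994 -0.2967]
slide_front 0.8 [268. 267.] [ 0.5273 -0.0059]
dish 0.6 [ 98. 260.] [ 0.5721 -0.2161]
```

View pics/w1.png

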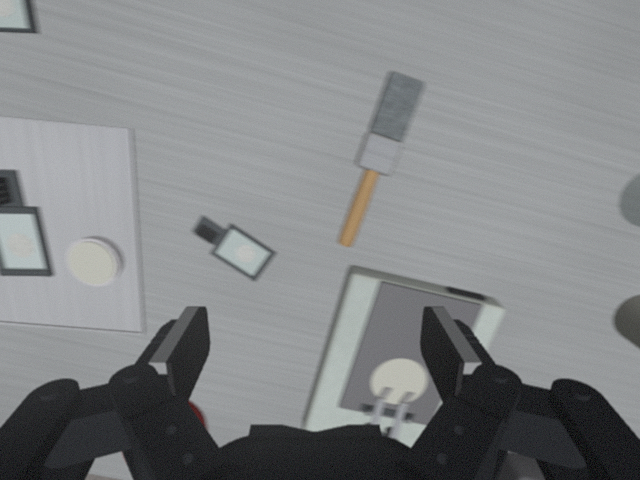

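The wrist view shows the tray slide at left (20,240), the dish at (95,262), and the scope with its stage at about (400,350). The arm is slower than I planned, so I'll keep going toward the slide.

Request:
{"op": "step_arm", "data": {"plan": [1,-6,-0.5,0.0,0,0,1,-12,-1,0,0,0,1,-18,-2,0,0,0,2,-24,-2,0,0,0,2,-30,-2,0,0,0,2,-35,-2,0,0,0,2,-35,-2,0,0,0,2,-35,-2,0,0,0,2,-35,-2,0,0,0,2,-35,-2,0,0,0]}}

```text
time: 3.65
tcp_pos: [0.4788, -0.3142, 0.2994]
ee_rot: [[0.001, -0.251, 0.968], [0.001, 0.968, 0.251], [-1.0, 0.0, 0.001]]
wrist_force: [1.1, 0.0, 0.2]
width: 0.0854
```

Run:
```python
from h import *
show();p=shot('wrist','w2.png')
for t,z in(('slide',.002),('slide_grip',.021),('slide_front',.002),('dish',.002)):
  for d in manip.pinpoint(t,p)[:3]: print(t,round(d['p'],2),np.round(d['position']),np.round(ray(p,d['position'],z),4)[:2])
for d in manip.masks_of('slide_grip',p)[:2]:
  c=cv2.findContours(d['mask'].astype(np.uint8),0,1)[0];c=max(c,key=cv2.contourArea);print(d['p'],d['position'],cv2.minAreaRect(c))
```

```text
t 3.65 tcp [ 0.4788 -0.3142  0.2994] yaw 0.2535 xax [ 0.001  0.001 -1.   ] F [1.07 0.03 0.2 ] w 0.0854 q [ 0.18  0.42  0.41  1.71 -0.19  1.05  2.48]
slide 0.67 [522. 272.] [ 0.5143 -0.0432]
slide 0.65 [301. 266.] [ 0.5744 -0.3071]
slide 0.6 [343.  21.] [ 0.3091 -0.3297]
slide_grip 0.82 [290.  15.] [ 0.3204 -0.3789]
slide_grip 0.81 [502. 252.] [ 0.4924 -0.0884]
slide_front 0.91 [374.  20.] [ 0.3003 -0.2997]
slide_front 0.82 [300. 294.] [ 0.6112 -0.2984]
slide_front 0.62 [544. 286.] [ 0.5258 -0.0083]
dish 0.71 [338. 252.] [ 0.5453 -0.2677]
dish 0.57 [376. 280.] [ 0.5697 -0.2132]
dish 0.44 [162. 236.] [ 0.5787 -0.4755]
0.81 [329.5, 19.9] ((324.5, 25.0), (50.0, 103.0), 90.0)
0.73 [519.5, 266.3] ((516.1459350585938, 265.61517333984375), (77.33160400390625, 41.92926025390625), 38.290164947509766)
```

View pics/w2.png

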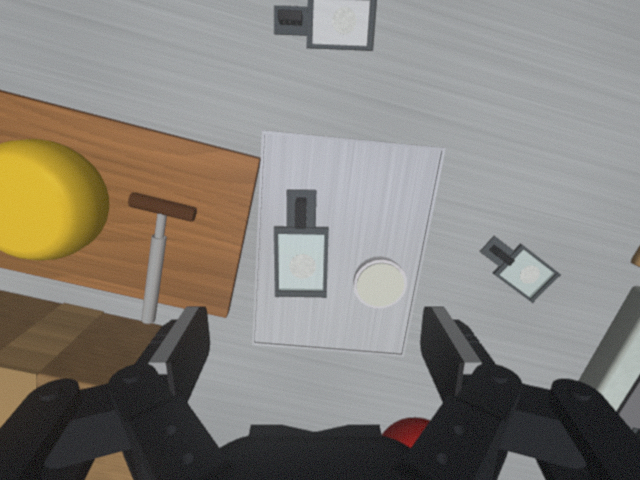

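The slide sits in the tray at (301,262), with its grip at (301,208) behind it. The dish is at (380,283). I'll rectify the picture to get the frame's pose.

```bash
cat >> h.py <<'E'
def rect(p,img,z,x0,y0,w,h,res=.0005):
    # bird's-eye: col = (x-x0)/res, row=(y0-y)/res
    W=np.array([[x0,y0,z],[x0+w,y0,z],[x0+w,y0-h,z],[x0,y0-h,z]])
    src=np.float32([proj(p,q) for q in W]);dst=np.float32([[0,0],[w/res,0],[w/res,h/res],[0,h/res]])
    return cv2.warpPerspective(img,cv2.getPerspectiveTransform(src,dst),(int(w/res),int(h/res)))
E
python3 - <<'E'
from h import *
p=shot('wrist')
im=rect(p,p['pixels'],.0085,.47,-.22,.2,.16)
m=(im.max(2)<100).astype(np.uint8)
cv2.imwrite('pics/r2.png',np.vstack([im[:,:,::-1],cv2.merge([m*255]*3)]))
g=cv2.findContours(m,0,1)[0];c=max(g,key=cv2.contourArea)
# frame: rows of contour by x extents
hull=cv2.minAreaRect(c);print(hull)
pts=np.argwhere(m>0);n,l,st,ce=cv2.connectedComponentsWithStats(m);k=1+st[1:,4].argmax();mm=l==k
# width profile per column
for col in range(0,400,12):
    r=np.where(mm[:,col])[0]
    if len(r): print(round(.47+col*.0005,4),round(-.22-r.min()*.0005,4),round(-.22-r.max()*.0005,4))
E
```

```text
((154.06942749023438, 187.62860107421875), (122.66954803466797, 264.3218688964844), 76.5741958618164)
0.482 -0.3135 -0.325
0.488 -0.3125 -0.3435
0.494 -0.311 -0.342
0.5 -0.3095 -0.3405
0.506 -0.308 -0.339
0.512 -0.307 -0.3375
0.518 -0.2895 -0.3365
0.524 -0.2885 -0.335
0.53 -0.287 -0.342
0.536 -0.2855 -0.3475
0.542 -0.284 -0.346
0.548 -0.2825 -0.3445
0.554 -0.281 -0.343
0.56 -0.28 -0.3415
0.566 -0.2785 -0.34
0.572 -0.2765 -0.339
0.578 -0.2755 -0.3375
0.584 -0.274 -0.336
0.59 -0.2725 -0.335
0.596 -0.271 -0.333
0.602 -0.27 -0.3315
0.608 -0.2875 -0.33
0.614 -0.3115 -0.329
```

View pics/r2.png

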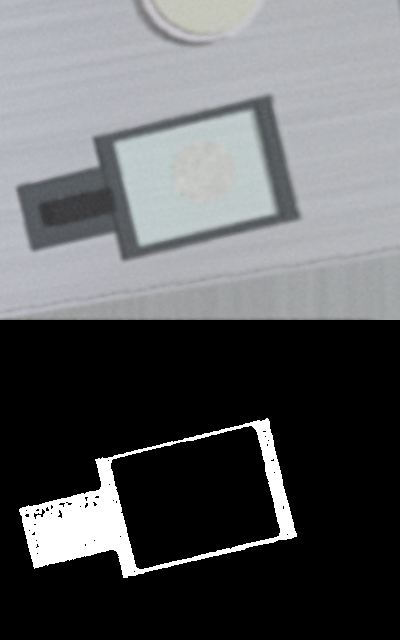

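Run:
```python
from h import *
print(row((.5042,-.324,.12),.234),row((.5042,-.324,.035),.234))
```

```text
[17.914, -1.494, 2.278, 0.018, 0.0, -0.0] [26.414, -1.496, 2.276, 0.018, 0.0, -0.0]
```

Request:
{"op": "step_arm", "data": {"plan": [4,-0.5,1,0.02,0,0,8,-1,2,0.02,0,0,12,-1.5,2.3,0.02,0,0,15,-1.5,2.3,0.02,0,0,18,-1.5,2.3,0.02,0,0,18,-1.5,2.3,0.02,0,0,18,-1.5,2.3,0.02,0,0,18,-1.5,2.3,0.02,0,0,18,-1.5,2.3,0.02,0,0,18,-1.5,2.3,0.02,0,0], "gripper": 55, "squeeze": 40}}

```text
time: 5.25
tcp_pos: [0.5046, -0.324, 0.1196]
ee_rot: [[0.001, -0.23, 0.973], [0.0, 0.973, 0.23], [-1.0, -0.0, 0.001]]
wrist_force: [-0.5, 0.2, -0.3]
width: 0.0467
```

Run:
```python
from h import *
show();p=shot('wrist','w3.png')
X=np.array([.5684,-.3087,.002]);c,s=np.cos(.234),np.sin(.234)
im=p['pixels'].copy()
def w(a,b,z): return (X[0]+c*a-s*b,X[1]+s*a+c*b,.002+z)
for q in [(-81,-6,31),(-81,6,31),(-51,-6,31),(-51,6,31),(45,32,8),(45,-32,8),(-45,32,6.5),(-45,-32,6.5),(-89,17,4),(-89,-17,4)]:
    u=proj(p,w(*[v/1000 for v in q]));cv2.circle(im,tuple(int(round(v)) for v in u),3,(255,0,0),1)
cv2.imwrite('pics/w3.png',im[:,:,::-1])
print(row((.5042,-.324,.035),.234))
```

```text
t 5.25 tcp [ 0.5046 -0.324   0.1196] yaw 0.2321 xax [ 0.001  0.    -1.   ] F [-0.54  0.25 -0.33] w 0.0467 q [ 0.3   0.67  0.26  1.79 -0.25  0.71  2.49]
[8.443, 0.006, -0.04, -0.002, 0.0, -0.0]
```

View pics/w3.png

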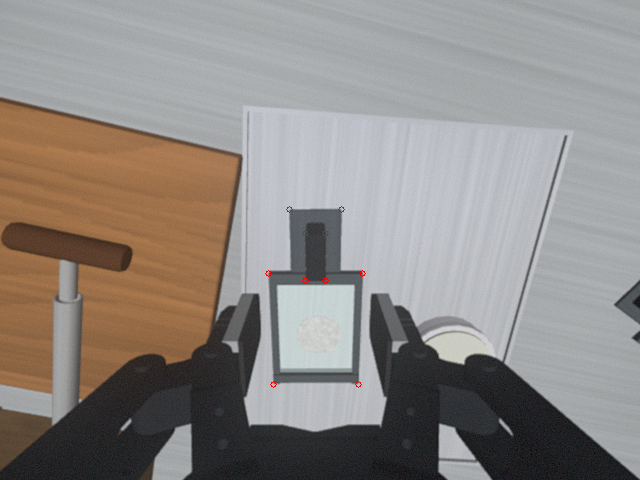

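The overlay fits: the predicted frame corners land on the slide and the grip is centred between the jaws. I'm descending and gripping.

Request:
{"op": "step_arm", "data": {"plan": [2,0,0,0,0,0,4,0,0,0,0,0,6,0,0,0,0,0,7.5,0,0,0,0,0,8.4,0,0,0,0,0,8.4,0,0,0,0,0,8.4,0,0,0,0,0,8.4,0,0,0,0,0,8.4,0,0,0,0,0,8.4,0,0,0,0,0]}}

```text
time: 6.55
tcp_pos: [0.5047, -0.324, 0.0357]
ee_rot: [[0.001, -0.23, 0.973], [-0.0, 0.973, 0.23], [-1.0, -0.0, 0.001]]
wrist_force: [-0.7, -1.0, 0.4]
width: 0.0472
```

Request:
{"op": "step_arm", "data": {"plan": [0,0,0,0,0,0,0,0,0,0,0,0,0,0,0,0,0,0,0,0,0,0,0,0,0,0,0,0,0,0,0,0,0,0,0,0,0,0,0,0,0,0,0,0,0,0,0,0,0,0,0,0,0,0,0,0,0,0,0,0], "gripper": 0, "squeeze": 40}}

```text
time: 7.8
tcp_pos: [0.5047, -0.3241, 0.0357]
ee_rot: [[0.001, -0.23, 0.973], [-0.0, 0.973, 0.23], [-1.0, -0.0, 0.001]]
wrist_force: [-0.1, 0.9, 5.0]
width: 0.0112
```

Request:
{"op": "step_arm", "data": {"plan": [-0.5,0,0,0,0,0,-1.5,0,0,0,0,0,-4,0,0,0,0,0,-8,0,0,0,0,0,-12,0,0,0,0,0,-17,0,0,0,0,0,-22,0,0,0,0,0,-24,0,0,0,0,0,-24,0,0,0,0,0,-24,0,0,0,0,0]}}

```text
time: 9.05
tcp_pos: [0.5041, -0.3237, 0.2749]
ee_rot: [[-0.0, -0.23, 0.973], [0.001, 0.973, 0.23], [-1.0, 0.001, -0.0]]
wrist_force: [0.3, 0.3, -1.7]
width: 0.0112
```

Run:
```python
from h import *
show();print(row((.58,.04,.28),.25))
```

```text
t 9.05 tcp [ 0.5041 -0.3237  0.2749] yaw 0.2322 xax [-0.     0.001 -1.   ] F [ 0.31  0.27 -1.74] w 0.0112 q [ 0.26  0.48  0.3   1.66 -0.16  1.03  2.42]
[-0.49, 33.649, 15.755, -0.018, -0.0, -0.001]
```

Request:
{"op": "step_arm", "data": {"plan": [-0.5,4,2,0,0,0,-0.5,8,4,0,0,0,-0.5,12,6,0,0,0,-0.5,16,8,-0.02,0,0,-0.5,20,10,-0.02,0,0,-0.5,24,12,-0.02,0,0,-0.5,28,14,-0.02,0,0,-0.5,32,15,-0.02,0,0,-0.5,33.5,15.8,-0.02,0,0,-0.5,33.5,15.8,-0.02,0,0]}}

```text
time: 10.3
tcp_pos: [0.5807, 0.0393, 0.2792]
ee_rot: [[-0.001, -0.251, 0.968], [0.0, 0.968, 0.251], [-1.0, 0.001, -0.001]]
wrist_force: [-0.0, -1.1, -1.6]
width: 0.011
```

Run:
```python
from h import *
import pickle
show();p=shot('wrist','w4.png');pickle.dump(p,open('w4.pkl','wb'))
for t,z in(('stops',.042),('stage',.036),('scope',0),('slide_front',.2)):
  for d in manip.pinpoint(t,p)[:2]: print(t,round(d['p'],2),np.round(d['position']),np.round(ray(p,d['position'],z),4)[:2])
```

```text
t 10.3 tcp [0.5807 0.0393 0.2792] yaw 0.2536 xax [-0.001  0.    -1.   ] F [-0.03 -1.12 -1.61] w 0.011 q [-0.33  0.44  0.22  1.7  -0.11  1.02  1.76]
stage 0.69 [444. 277.] [0.6269 0.1943]
scope 0.69 [437. 262.] [0.6244 0.1965]
slide_front 0.81 [284. 132.] [0.5142 0.006 ]
```

View pics/w4.png

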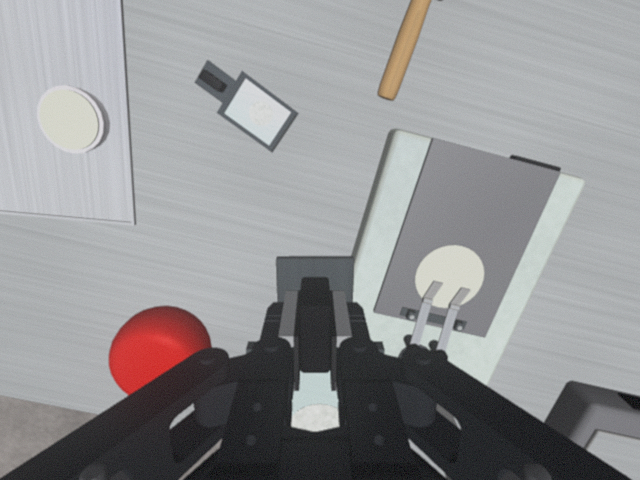

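The wrist view shows the whole stage: plate corners are about (433,138), (560,168), (488,336) and (375,310), with the stop lugs and clips near (433,315). Next I'll fit the plate.

Run:
```python
from h import *
import pickle
p=pickle.load(open('w4.pkl','rb'))
x0,y0=.46,.30
im=rect(p,p['pixels'],.042,x0,y0,.26,.24)
m=((im.max(2)<150)&(im.max(2)>85)&(np.ptp(im.astype(int),axis=2)<22)).astype(np.uint8)
m=cv2.morphologyEx(m,cv2.MORPH_OPEN,np.ones((7,7)))
n,l,st,ce=cv2.connectedComponentsWithStats(m);k=l[int((y0-.17)/.0005),int((.57-x0)/.0005)]
mm=(l==k).astype(np.uint8);c=max(cv2.findContours(mm,0,1)[0],key=cv2.contourArea)
r=cv2.minAreaRect(c);print(k,st[k],r);b=cv2.boxPoints(r);print([(round(x0+u*.0005,4),round(y0-v*.0005,4)) for u,v in b])
# line fits on long sides
C=c[:,0,:].astype(float);o=im[:,:,::-1].copy();cv2.drawContours(o,[c],-1,(0,0,255),1)
cv2.imwrite('pics/r4.png',cv2.resize(o,(780,720)))
```

```text
1 [   67    80   380   263 75686] ((256.27081298828125, 210.91908264160156), (260.1414794921875, 378.10882568359375), 89.650634765625)
[(np.float32(0.4932), np.float32(0.259)), (np.float32(0.6823), np.float32(0.2602)), (np.float32(0.6831), np.float32(0.1301)), (np.float32(0.494), np.float32(0.1289))]
```

View pics/r4.png

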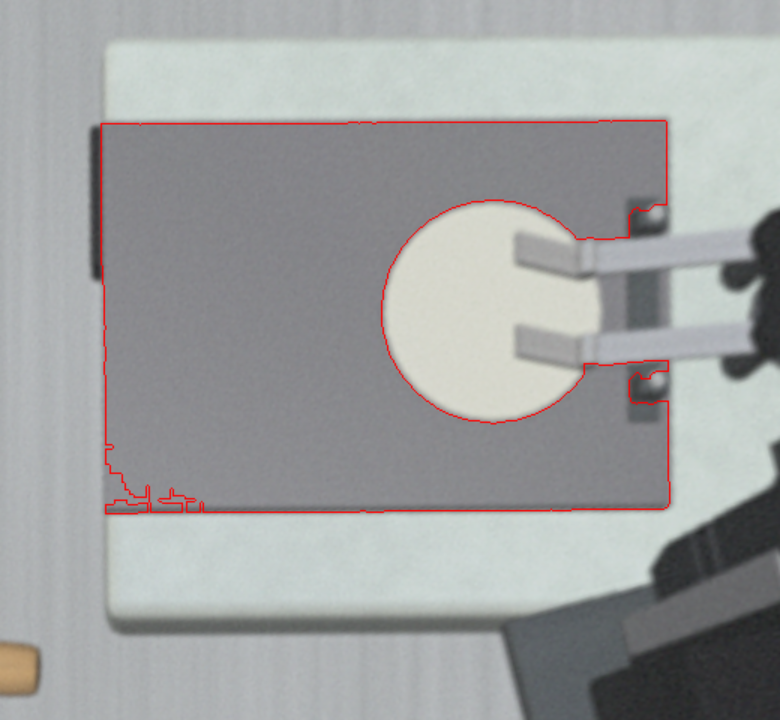

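The plate fit gives 189 x 130 mm, as specified, so scope yaw is about 0.006 and the scope origin is about (0.623, 0.195). The lugs agree with that. I'm moving to a point above the pre-insert spot.

Run:
```python
from h import *
print(row((.5026,.04,.26),.006),row((.5026,.194,.16),.006))
```

```text
[2.006, 2.201, -7.498, 0.244, -0.0, -0.0] [12.008, 17.119, -3.68, 0.244, -0.0, -0.0]
```

Request:
{"op": "step_arm", "data": {"plan": [0.5,0.7,-2.5,0.06,0,0,1,1.5,-5,0.12,0,0,2,2.2,-7.5,0.18,0,0,2,5,-6.8,0.24,0,0,3,9,-5.8,0.244,0,0,5,13,-4.8,0.244,0,0,8,17.1,-3.7,0.244,0,0,11,17.1,-3.7,0.244,0,0,12,17.1,-3.7,0.244,0,0,12,17.1,-3.7,0.244,0,0]}}

```text
time: 11.8
tcp_pos: [0.5027, 0.1928, 0.1603]
ee_rot: [[-0.001, -0.005, 1.0], [-0.0, 1.0, 0.005], [-1.0, -0.0, -0.001]]
wrist_force: [-0.5, -0.5, -0.4]
width: 0.0113
```

Run:
```python
from h import *
show();p=shot('wrist','w5.png');q=shot('top');c=q['pixels'][130:290,160:320]
r=shot('scene');e=r['pixels'][220:360,330:480]
o=np.hstack([cv2.resize(c,(400,400)),cv2.resize(e,(400,400))]);cv2.imwrite('pics/both5.png',o[:,:,::-1])
for n,pp in(('w',p),('t',q),('s',r)):
  for t,z in(('slide_front',.126),('slide_grip',.145),('stops',.042)):
    for d in manip.pinpoint(t,pp)[:2]: print(n,t,round(d['p'],2),np.round(d['position']),np.round(ray(pp,d['position'],z),4)[:2])
print(row((.5026,.194,.085),.006))
```

```text
t 11.8 tcp [0.5027 0.1928 0.1603] yaw 0.0049 xax [-0.001 -0.    -1.   ] F [-0.48 -0.46 -0.41] w 0.0113 q [-0.62  0.52  0.19  1.92 -0.15  0.71  1.24]
w slide_front 0.8 [ 68. 252.] [0.4793 0.0837]
w slide_grip 0.96 [316. 323.] [0.5029 0.1931]
t slide_front 0.89 [407. 346.] [ 0.2962 -0.2743]
t slide_front 0.65 [232. 196.] [0.6134 0.1968]
t slide_grip 0.95 [439. 341.] [ 0.3169 -0.3446]
t slide_grip 0.73 [335. 263.] [ 0.4717 -0.0814]
t stops 0.46 [239. 182.] [0.6788 0.2014]
s slide_front 0.72 [264. 181.] [ 0.4456 -0.2298]
s slide_front 0.71 [336. 254.] [0.6417 0.0207]
s slide_grip 0.72 [236. 171.] [ 0.449  -0.3067]
s slide_grip 0.58 [310. 233.] [ 0.6113 -0.0515]
s stops 0.52 [404. 302.] [0.6695 0.1953]
s stops 0.45 [410. 258.] [0.5326 0.1902]
[7.518, 0.017, 0.01, 0.0, -0.0, -0.0]
```

View pics/w5.png

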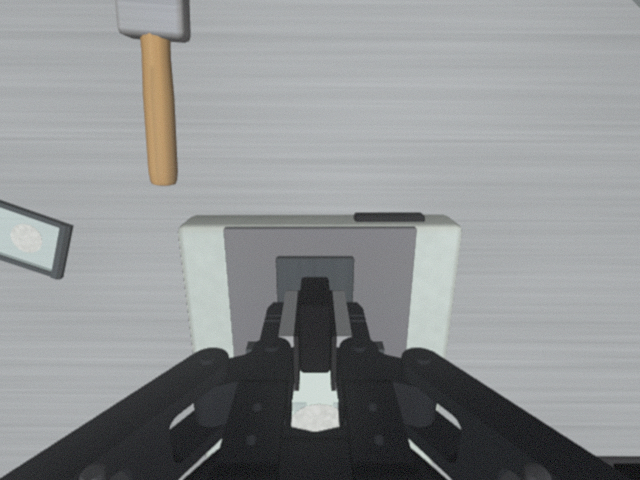

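The stage front edge shows at (226..415, 228), parallel to the tool, and the slide tail is centred on it. One numeric check of that edge, then I go down.

Run:
```python
from h import *
p=shot('wrist')
im=rect(p,p['pixels'],.042,.48,.28,.05,.18,.00025)
v=im.max(2).astype(float)
for x in(.498,.504,.51):
    c=v[:,int((x-.48)/.00025)-2:int((x-.48)/.00025)+3].mean(1);g=np.diff(cv2.GaussianBlur(c[:,None],(1,9),0)[:,0])
    a=g[:200].argmin();b=500+g[500:].argmax();print(x,.28-a*.00025,.28-b*.00025,(.56-(a+b)*.00025)/2)
for y in(.25,.225,.16,.14):
    r=int((.28-y)/.00025);c=v[r-3:r+4].mean(0);g=np.diff(cv2.GaussianBlur(c[None],(9,1),0)[0]);print(y,.48+g.argmin()*.00025)
print(proj(p,(.5027-.0235,.1928,.126+.004)))
```

```text
0.498 0.26075000000000004 0.13100000000000003 0.19587500000000002
0.504 0.2605 0.13075000000000003 0.19562500000000002
0.51 0.2605 0.13100000000000003 0.19575000000000004
0.25 0.48224999999999996
0.225 0.48224999999999996
0.16 0.4925
0.14 0.4925
[313.16134837 256.5491657 ]
```

Request:
{"op": "step_arm", "data": {"plan": [2,0.0,0,0,0,0,4,0.1,0,0,0,0,5.5,0.1,0,0,0,0,6.5,0.1,0,0,0,0,7,0.1,0,0,0,0,7.5,0.1,0,0,0,0,7.5,0.1,0,0,0,0,7.5,0.1,0,0,0,0,7.5,0.1,0,0,0,0,7.5,0.1,0,0,0,0]}}

```text
time: 13.7
tcp_pos: [0.5025, 0.1949, 0.0853]
ee_rot: [[0.0, -0.006, 1.0], [0.0, 1.0, 0.006], [-1.0, 0.0, 0.0]]
wrist_force: [0.0, -0.4, -0.7]
width: 0.0109
```

Request:
{"op": "step_arm", "data": {"plan": [0.2,0,0,0,0,0,0.4,0,0,0,0,0,0.6,0,0,0,0,0,0.7,0,0,0,0,0,0.8,0,0,0,0,0,0.85,0,0,0,0,0,0.85,0,0,0,0,0,0.85,0,0,0,0,0,0.85,0,0,0,0,0,0.85,0,0,0,0,0]}}

```text
time: 14.95
tcp_pos: [0.5025, 0.1949, 0.0768]
ee_rot: [[0.0, -0.006, 1.0], [0.0, 1.0, 0.006], [-1.0, 0.0, 0.0]]
wrist_force: [0.0, -0.8, -0.9]
width: 0.0111
```

Run:
```python
from h import *
show();print(np.round(manip.state()['wrist_torque'],3));q=shot('wrist')
show();r=shot('scene')
e=cv2.resize(r['pixels'][230:360,340:470],(600,600),interpolation=2)
cv2.imwrite('pics/s6.png',e[:,:,::-1])
```

```text
t 14.95 tcp [0.5025 0.1949 0.0768] yaw 0.0064 xax [ 0.  0. -1.] F [ 0.   -0.76 -0.88] w 0.0111 q [-0.59  0.66  0.15  1.96 -0.18  0.53  1.27]
[-0.013  0.109 -0.044]
t 15.0 tcp [0.5026 0.1949 0.0768] yaw 0.0064 xax [ 0.  0. -1.] F [ 0.11  0.1  -0.87] w 0.0109 q [-0.59  0.66  0.15  1.96 -0.18  0.53  1.27]
```

Request:
{"op": "step_arm", "data": {"plan": [0.03,0,0,0,0,0,0.06,0,0,0,0,0,0.09,0,0,0,0,0,0.12,0,0,0,0,0,0.12,0,0,0,0,0,0.12,0,0,0,0,0,0.12,0,0,0,0,0,0.12,0,0,0,0,0,0.12,0,0,0,0,0,0.12,0,0,0,0,0]}}

```text
time: 16.3
tcp_pos: [0.5025, 0.1949, 0.0758]
ee_rot: [[0.0, -0.006, 1.0], [0.0, 1.0, 0.006], [-1.0, 0.0, 0.0]]
wrist_force: [-2.2, -0.9, 5.3]
width: 0.0114
```

Light contact at TCP z 0.0758, as predicted. Now I'll slide it in, stepwise.

Request:
{"op": "step_arm", "data": {"plan": [0,0,0.2,0,0,0,0,0,0.5,0,0,0,0,0,0.8,0,0,0,0,0,1.1,0,0,0,0,0,1.4,0,0,0,0,0,1.7,0,0,0,0,0,2,0,0,0,0,0,2,0,0,0,0,0,2,0,0,0,0,0,2,0,0,0]}}

```text
time: 17.55
tcp_pos: [0.5226, 0.195, 0.0758]
ee_rot: [[0.0, -0.006, 1.0], [0.0, 1.0, 0.006], [-1.0, 0.0, 0.0]]
wrist_force: [0.4, 0.3, 1.8]
width: 0.0116
```

Run:
```python
from h import *
show();print(np.round(manip.state()['wrist_torque'],3))
r=shot('scene')
e=cv2.resize(r['pixels'][230:360,340:470],(600,600),interpolation=2)
cv2.imwrite('pics/s7.png',e[:,:,::-1])
```

```text
t 17.55 tcp [0.5226 0.195  0.0758] yaw 0.0065 xax [ 0.  0. -1.] F [0.36 0.28 1.75] w 0.0116 q [-0.57  0.68  0.15  1.91 -0.18  0.56  1.28]
[ 0.032 -0.245  0.02 ]
```

View pics/s7.png

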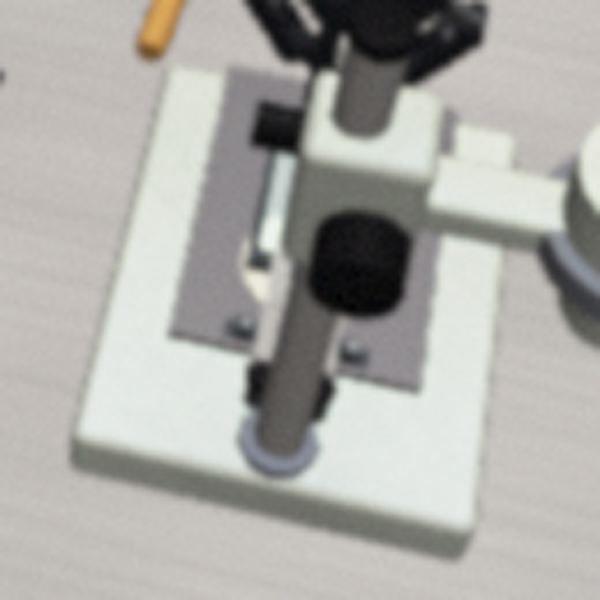

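The scene view shows the slide flat on the stage, with its front rim near (260,255) entering beneath the clips and the lugs ahead at (240,325) and (353,350). Carrying on slowly.

Request:
{"op": "step_arm", "data": {"plan": [0,0,0.2,0,0,0,0,0,0.4,0,0,0,0,0,0.6,0,0,0,0,0,0.8,0,0,0,0,0,1.0,0,0,0,0,0,1.2,0,0,0,0,0,1.4,0,0,0,0,0,1.6,0,0,0,0,0,1.8,0,0,0,0,0,1.9,0,0,0]}}

```text
time: 18.85
tcp_pos: [0.54, 0.1952, 0.0758]
ee_rot: [[-0.003, -0.007, 1.0], [0.0, 1.0, 0.007], [-1.0, 0.0, -0.003]]
wrist_force: [-15.9, 0.1, 15.4]
width: 0.0109
```

The x force is high and the tool is also pressing down, so I'm pausing to unload it vertically and level it.

Request:
{"op": "step_arm", "data": {"plan": [-0.03,0,0,0,-0.003,0,-0.03,0,0,0,-0.003,0,-0.03,0,0,0,-0.003,0,-0.03,0,0,0,-0.003,0,-0.03,0,0,0,-0.003,0,-0.03,0,0,0,-0.003,0,-0.03,0,0,0,-0.003,0,-0.03,0,0,0,-0.003,0,-0.03,0,0,0,-0.003,0,-0.03,0,0,0,-0.003,0]}}

```text
time: 20.1
tcp_pos: [0.5399, 0.1952, 0.076]
ee_rot: [[-0.0, -0.007, 1.0], [0.0, 1.0, 0.007], [-1.0, 0.0, -0.0]]
wrist_force: [-4.5, 0.1, -0.8]
width: 0.0114
```

Run:
```python
from h import *
show();print(np.round(manip.state()['wrist_torque'],3))
r=shot('scene')
e=cv2.resize(r['pixels'][230:360,340:470],(600,600),interpolation=2)
cv2.imwrite('pics/s8.png',e[:,:,::-1])
for t in('clip_left','clip_right'): print([(round(d['p'],2),np.round(d['position'])) for d in manip.pinpoint(t,r)])
show()
```

```text
t 20.1 tcp [0.5399 0.1952 0.076 ] yaw 0.0069 xax [-0.  0. -1.] F [-4.47  0.08 -0.82] w 0.0114 q [-0.56  0.7   0.15  1.87 -0.18  0.59  1.29]
[0.041 1.02  0.015]Traceback (most recent call last):
  File "<stdin>", line 6, in <module>
ValueError: it knows: cut_cheese, dish, head, red_cheese, rind_brush, scope, slide, slide_front, slide_grip, spray, stage, stops, swab_jar, tray, trier
```

View pics/s8.png

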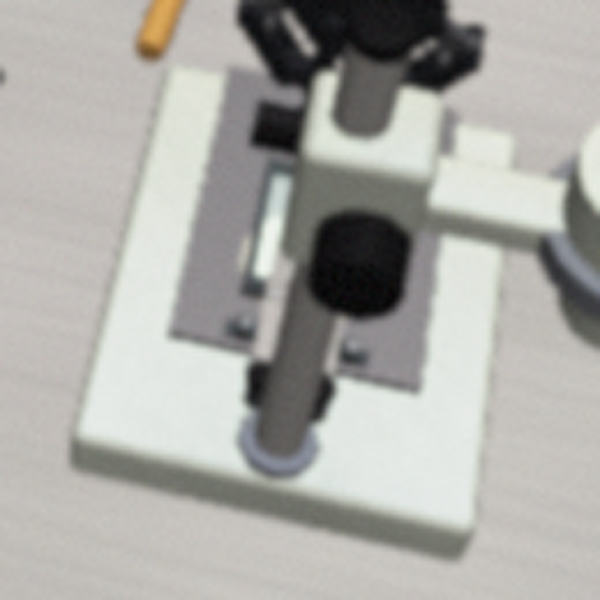

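The scene crop shows the front rim at (258,280), under the clip toes, with the slide straight. With the tool unloaded the push is only 4.5 N, so I'll advance gently with a slight pitch and lift bias. I've used all 12 pictures, so from here I'll rely on force, pose and numeric checks.

Request:
{"op": "step_arm", "data": {"plan": [-0.01,0,0.08,0,-0.002,0,-0.02,0,0.16,0,-0.003,0,-0.02,0,0.24,0,-0.003,0,-0.02,0,0.32,0,-0.003,0,-0.02,0,0.38,0,-0.003,0,-0.02,0,0.42,0,-0.003,0,-0.02,0,0.45,0,-0.003,0,-0.02,0,0.48,0,-0.003,0,-0.02,0,0.5,0,-0.003,0,-0.02,0,0.5,0,-0.003,0]}}

```text
time: 21.4
tcp_pos: [0.5446, 0.1951, 0.076]
ee_rot: [[0.002, -0.007, 1.0], [-0.0, 1.0, 0.007], [-1.0, -0.0, 0.002]]
wrist_force: [-5.7, -0.3, -1.6]
width: 0.0112
```

Request:
{"op": "step_arm", "data": {"plan": [0,0,0.08,0,0,0,0,0,0.16,0,0,0,0,0,0.24,0,0,0,0,0,0.3,0,0,0,0,0,0.36,0,0,0,0,0,0.42,0,0,0,0,0,0.46,0,0,0,0,0,0.5,0,0,0,0,0,0.5,0,0,0,0,0,0.5,0,0,0]}}

```text
time: 22.65
tcp_pos: [0.5496, 0.1951, 0.0761]
ee_rot: [[0.002, -0.007, 1.0], [-0.0, 1.0, 0.007], [-1.0, -0.0, 0.002]]
wrist_force: [-2.9, 0.6, -3.0]
width: 0.0111
```

Request:
{"op": "step_arm", "data": {"plan": [0,0,0.05,0,0.001,0,0,0,0.1,0,0.001,0,0,0,0.14,0,0.001,0,0,0,0.18,0,0.001,0,0,0,0.22,0,0.001,0,0,0,0.26,0,0.001,0,0,0,0.3,0,0.001,0,0,0,0.33,0,0.001,0,0,0,0.36,0,0.001,0,0,0,0.36,0,0.001,0]}}

```text
time: 23.9
tcp_pos: [0.5535, 0.1952, 0.0761]
ee_rot: [[0.001, -0.007, 1.0], [-0.0, 1.0, 0.007], [-1.0, -0.0, 0.001]]
wrist_force: [3.8, 0.3, -3.2]
width: 0.0111
```

Run:
```python
from h import *
for i in range(3):
    show();s=manip.state();print(np.round(s['wrist_torque'],3));manip.get_image('top')
```

```text
t 23.9 tcp [0.5535 0.1952 0.0761] yaw 0.0068 xax [ 0.001 -0.    -1.   ] F [ 3.81  0.32 -3.23] w 0.0111 q [-0.55  0.71  0.15  1.83 -0.18  0.61  1.29]
[ 0.01  -0.598  0.009]
t 23.95 tcp [0.5535 0.1952 0.0762] yaw 0.0069 xax [ 0.002 -0.    -1.   ] F [ 3.88  0.83 -3.66] w 0.0114 q [-0.55  0.71  0.15  1.83 -0.18  0.61  1.29]
[ 0.033 -0.662 -0.028]
t 24.0 tcp [0.5535 0.1952 0.0761] yaw 0.0069 xax [ 0.001 -0.    -1.   ] F [ 3.53  0.93 -3.49] w 0.0112 q [-0.55  0.71  0.15  1.83 -0.18  0.61  1.29]
[-0.022 -0.695  0.005]
```

The jump from -3 N to +3.8 N in x shows the clips have snapped down. Next is a gentle push on to the stops.

Request:
{"op": "step_arm", "data": {"plan": [0.01,0,0.04,0,0.001,0,0.01,0,0.08,0,0.001,0,0.01,0,0.12,0,0.001,0,0.01,0,0.16,0,0.001,0,0.01,0,0.2,0,0.001,0,0.01,0,0.24,0,0.001,0,0.01,0,0.28,0,0.001,0,0.01,0,0.3,0,0.001,0,0.01,0,0.3,0,0.001,0,0.01,0,0.3,0,0.001,0]}}

```text
time: 25.3
tcp_pos: [0.5565, 0.1952, 0.0761]
ee_rot: [[0.001, -0.007, 1.0], [-0.0, 1.0, 0.007], [-1.0, -0.0, 0.001]]
wrist_force: [-3.3, -0.9, -2.2]
width: 0.0111
```

Request:
{"op": "step_arm", "data": {"plan": [0,0,0.02,0,0,0,0,0,0.04,0,0,0,0,0,0.06,0,0,0,0,0,0.08,0,0,0,0,0,0.08,0,0,0,0,0,0.08,0,0,0,0,0,0.08,0,0,0,0,0,0.08,0,0,0,0,0,0.08,0,0,0,0,0,0.08,0,0,0]}}

```text
time: 26.55
tcp_pos: [0.5573, 0.1952, 0.0761]
ee_rot: [[0.001, -0.007, 1.0], [-0.0, 1.0, 0.007], [-1.0, -0.0, 0.001]]
wrist_force: [-2.0, -0.1, -2.3]
width: 0.0112
```

Request:
{"op": "step_arm", "data": {"plan": [0,0,0.02,0,0,0,0,0,0.04,0,0,0,0,0,0.06,0,0,0,0,0,0.08,0,0,0,0,0,0.08,0,0,0,0,0,0.08,0,0,0,0,0,0.08,0,0,0,0,0,0.08,0,0,0,0,0,0.08,0,0,0,0,0,0.08,0,0,0]}}

```text
time: 27.8
tcp_pos: [0.5576, 0.1952, 0.076]
ee_rot: [[-0.0, -0.007, 1.0], [-0.0, 1.0, 0.007], [-1.0, -0.0, -0.0]]
wrist_force: [-7.0, 0.1, -0.2]
width: 0.0112
```

Run:
```python
from h import *
for i in range(3):
    show();s=manip.state();print(np.round(s['wrist_torque'],3));manip.get_image('top')
```

```text
t 27.8 tcp [0.5576 0.1952 0.076 ] yaw 0.0068 xax [-0. -0. -1.] F [-6.99  0.09 -0.16] w 0.0112 q [-0.54  0.72  0.15  1.82 -0.18  0.61  1.3 ]
[ 0.07   1.495 -0.044]
t 27.85 tcp [0.5576 0.1953 0.076 ] yaw 0.0069 xax [-0. -0. -1.] F [-6.66 -0.05  0.87] w 0.0109 q [-0.54  0.72  0.15  1.82 -0.18  0.61  1.3 ]
[ 0.04   1.528 -0.034]
t 27.9 tcp [0.5576 0.1952 0.076 ] yaw 0.0069 xax [-0.001 -0.    -1.   ] F [-7.56 -0.94 -0.57] w 0.0113 q [-0.54  0.72  0.15  1.82 -0.18  0.61  1.3 ]
[ 0.048  1.516 -0.037]
```

The right lug seems to carry a bit more: yaw torque is -0.04 N m. I'll trim the yaw slightly and hold the push.

Request:
{"op": "step_arm", "data": {"plan": [0,0,0.03,0.002,0,0,0,0,0.03,0.003,0,0,0,0,0.03,0.003,0,0,0,0,0.03,0.003,0,0,0,0,0.03,0.003,0,0,0,0,0.03,0.003,0,0,0,0,0.03,0.003,0,0,0,0,0.03,0.003,0,0,0,0,0.03,0.003,0,0,0,0,0.03,0.003,0,0]}}

```text
time: 29.2
tcp_pos: [0.5576, 0.1953, 0.0759]
ee_rot: [[-0.001, -0.004, 1.0], [-0.0, 1.0, 0.004], [-1.0, -0.0, -0.001]]
wrist_force: [-5.0, 0.3, 0.1]
width: 0.0112
```

Run:
```python
from h import *
for i in range(3):
    show();s=manip.state();print(np.round(s['wrist_torque'],3));manip.get_image('top')
```

```text
t 29.2 tcp [0.5576 0.1953 0.0759] yaw 0.0041 xax [-0.001 -0.    -1.   ] F [-5.05  0.26  0.06] w 0.0112 q [-0.54  0.72  0.16  1.82 -0.18  0.61  1.29]
[0.053 1.215 0.12 ]
t 29.25 tcp [0.5576 0.1953 0.0759] yaw 0.0041 xax [-0.001 -0.    -1.   ] F [-5.76 -0.17  0.65] w 0.0112 q [-0.54  0.72  0.16  1.82 -0.18  0.62  1.29]
[0.054 1.227 0.095]
t 29.3 tcp [0.5576 0.1953 0.0759] yaw 0.0041 xax [-0.001 -0.    -1.   ] F [-5.66  0.53  0.78] w 0.0108 q [-0.54  0.72  0.16  1.82 -0.18  0.61  1.29]
[0.062 1.235 0.059]
```

The torque flips sign near yaw 0.006, which matches the measured stage yaw. I'll settle there with a steady push.

Request:
{"op": "step_arm", "data": {"plan": [0,0,0.03,-0.001,0,0,0,0,0.04,-0.0018,0,0,0,0,0.04,-0.0018,0,0,0,0,0.04,-0.0018,0,0,0,0,0.04,-0.0018,0,0,0,0,0.04,-0.0018,0,0,0,0,0.04,-0.0018,0,0,0,0,0.04,-0.0018,0,0,0,0,0.04,-0.0018,0,0,0,0,0.04,-0.0018,0,0]}}

```text
time: 30.6
tcp_pos: [0.5576, 0.1953, 0.0759]
ee_rot: [[-0.002, -0.006, 1.0], [-0.0, 1.0, 0.006], [-1.0, -0.0, -0.002]]
wrist_force: [-7.3, -0.5, 1.4]
width: 0.0111
```

Run:
```python
from h import *
for i in range(3):
    show();s=manip.state();print(np.round(s['wrist_torque'],3));manip.get_image('top')
```

```text
t 30.6 tcp [0.5576 0.1953 0.0759] yaw 0.0059 xax [-0.002 -0.    -1.   ] F [-7.27 -0.5   1.35] w 0.0111 q [-0.54  0.72  0.15  1.82 -0.18  0.62  1.3 ]
[-0.006  1.35   0.019]
t 30.65 tcp [0.5576 0.1953 0.0759] yaw 0.006 xax [-0.002 -0.    -1.   ] F [-6.84 -0.58  1.5 ] w 0.0108 q [-0.54  0.72  0.15  1.82 -0.18  0.62  1.3 ]
[-0.068  1.328 -0.01 ]
t 30.7 tcp [0.5576 0.1953 0.0759] yaw 0.0061 xax [-0.002 -0.    -1.   ] F [-6.84 -0.82  1.4 ] w 0.0112 q [-0.54  0.72  0.15  1.82 -0.18  0.62  1.3 ]
[-0.031  1.309 -0.005]
```

Request:
{"op": "step_arm", "data": {"plan": [0,0,0.03,0,0,0,0,0,0.03,0,0,0,0,0,0.03,0,0,0,0,0,0.02,0,0,0,0,0,0,0,0,0,0,0,0,0,0,0,0,0,0,0,0,0,0,0,0,0,0,0,0,0,0,0,0,0,0,0,0,0,0,0], "gripper": 45}}

```text
time: 32.0
tcp_pos: [0.5576, 0.1953, 0.0759]
ee_rot: [[-0.002, -0.006, 1.0], [-0.0, 1.0, 0.006], [-1.0, -0.0, -0.002]]
wrist_force: [0.7, 0.1, 0.5]
width: 0.0384
```

Request:
{"op": "step_arm", "data": {"plan": [-0.5,0,0,0,0,0,-1.5,0,0,0,0,0,-3,0,0,0,0,0,-5,0,0,0,0,0,-8,0,-1,0,0,0,-11,0,-2,0,0,0,-13,0,-3,0,0,0,-14,0,-3,0,0,0,-14,0,-3,0,0,0,-14,0,-3,0,0,0]}}

```text
time: 33.25
tcp_pos: [0.5279, 0.1951, 0.2153]
ee_rot: [[-0.003, -0.006, 1.0], [-0.001, 1.0, 0.006], [-1.0, -0.001, -0.003]]
wrist_force: [-0.2, -0.2, 0.0]
width: 0.0385
```

Run:
```python
from h import *
show();p=shot('wrist','w9.png')
for t,z in(('slide',.042),('slide_grip',.061),('slide_front',.042),('stage',.036),('stops',.042)):
  for d in manip.pinpoint(t,p)[:1]: print(t,round(d['p'],2),np.round(d['position']),np.round(ray(p,d['position'],z),4)[:2])
x0,y0=.44,.27
im=rect(p,p['pixels'],.047,x0,y0,.25,.16);cv2.imwrite('pics/r9.png',im[:,:,::-1])
m=(im.max(2)<85).astype(np.uint8)
v=im.max(2)
# side rim edges: outermost dark pixel along columns through the frame
for x in np.arange(.545,.60,.01):
    c=v[:,int((x-x0)/.0005)];r=np.where(c<95)[0];print(round(x,3),[round(y0-k*.0005,4) for k in (r.min(),r.max())] if len(r) else None)
```

```text
t 33.25 tcp [0.5279 0.1951 0.2153] yaw 0.0059 xax [-0.003 -0.001 -1.   ] F [-0.18 -0.23  0.05] w 0.0385 q [-0.61  0.48  0.21  1.82 -0.13  0.86  1.24]
slide 0.78 [313. 324.] [0.6264 0.194 ]
slide_grip 0.92 [314. 262.] [0.5575 0.1945]
slide_front 0.7 [313. 366.] [0.6711 0.194 ]
stops 0.92 [316. 366.] [0.6709 0.1962]
0.545 [np.float64(0.2105), np.float64(0.179)]
0.555 [np.float64(0.211), np.float64(0.1795)]
0.565 [np.float64(0.211), np.float64(0.179)]
0.575 [np.float64(0.211), np.float64(0.179)]
0.585 [np.float64(0.226), np.float64(0.167)]
0.595 [np.float64(0.2395), np.float64(0.1505)]
```

Run:
```python
from h import *
p=shot('wrist')
x0,y0=.44,.27
im=rect(p,p['pixels'],.0485,x0,y0,.25,.16);v=cv2.GaussianBlur(im,(5,5),0).max(2).astype(float)
def lead(y):
    c=v[int((y0-y)/.0005)-2:int((y0-y)/.0005)+3].mean(0);g=np.diff(c);a=int((.56-x0)/.0005);b=int((.61-x0)/.0005);return x0+(a+g[a:b].argmin())*.0005
for y in(.222,.218,.172,.168,.215,.175): print('rear rim x',y,lead(y))
for x in(.60,.61,.62,.63):
    c=v[:,int((x-x0)/.0005)-2:int((x-x0)/.0005)+3].mean(1);g=np.diff(c);a=int((y0-.245)/.0005);b=int((y0-.205)/.0005);c2=int((y0-.182)/.0005);d=int((y0-.145)/.0005)
    print('sides',x,y0-(a+g[a:b].argmin())*.0005,y0-(c2+g[c2:d].argmax())*.0005)
```

```text
rear rim x 0.222 0.5755
rear rim x 0.218 0.5755
rear rim x 0.172 0.5760000000000001
rear rim x 0.168 0.5760000000000001
rear rim x 0.215 0.5755
rear rim x 0.175 0.5760000000000001
sides 0.6 0.24050000000000002 0.15000000000000002
sides 0.61 0.2275 0.14700000000000002
sides 0.62 0.2275 0.16400000000000003
sides 0.63 0.2275 0.16400000000000003
```

```bash
python3 -c "
from h import *
show();print(manip.finish_job())"
```

```text
t 33.6 tcp [0.5279 0.1951 0.2157] yaw 0.0059 xax [-0.002 -0.001 -1.   ] F [ 0.32  0.12 -0.38] w 0.0389 q [-0.61  0.48  0.21  1.82 -0.13  0.86  1.24]
the job is handed in; nothing more can be done
None
```

The slide is in against the stop lugs, and the force readings say both clips have snapped onto the glass. I let go, backed the gripper off and handed in at 33.6 s. I had no pictures left to view after the push home, so the final state was checked only from forces, poses and numbers measured in the wrist picture.

**What I did:** I took the large slide from the tray by its grip, laid it flat on the stage with about 6 N of contact force, and slid it under the clips. When I felt them snap, I pushed it on to the stops.

**Last checks:**
- **Clips:** the push force jumped from about -3 N to +3.8 N some 4 mm before the stops, against the 6 mm stated. That is my only evidence of the snap; I couldn't see either clip on the glass.
- **Stops:** the final steady push was about 7 N in all, or roughly 4–5 N on the lugs after sliding friction. The yaw torque was about zero, so both lugs carry the load.
- **Position:** after release, the front edge measured x = 0.6711 m and the stops x = 0.6709 m. The rear rim looks square to within what the picture can resolve.
- **Sideways position:** the slide midline (0.194–0.196 m) and the stops (0.196 m) agree within the calibration.

**What went wrong:** while the front rim was lifting the clips, the push briefly reached about 16 N, above the expected 4–10 N. The tool had pitched slightly and was also pressing down with about 15 N. I stopped, unloaded it and carried on at 3–6 N. The clip force and lift angle themselves were never measured, so I can't confirm they stayed under 12 N and 0.22 rad in that moment.

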